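Find and seat the loose pump top

TASK

One of the four identical pump dispensers in the tray has a top that was not pushed back onto its stem after refilling. Press lightly with a fingertip on the rim of the tops until you find the one that rocks, taking care not to push any of the good pumps down so far that it squirts, then press the loose top straight down at its centre until it is fully home, and take the hand away. Press only: the bottles stay standing where they are, nothing is picked up or pulled off, and the other things on the desk are left alone.

Things in the scene. Friction and masses are not known exactly. Their poses are not given: they have to be found in the camera images.
- tray: shallow bamboo tray that stays put, 120 mm (its x) by 380 mm (its y), walls 18 mm high and 6 mm thick; origin at the centre of its underside; its inner floor is 6 mm above the desk. The four pumps stand on that floor in a row along its y, about 88 mm apart
- pump_a: one of four identical white push-down pump dispensers (remover, cleanser) standing loose in the tray, 0.2 to 0.4 kg: bottle 68 mm across, ribbed collar up to 111 mm, above it a stem with a round dished top that you press. Origin at the centre of its underside, z up. The letters say nothing of the place in the row
- dish_a (a point): centre of the dished top of pump_a, on the dish's floor; its z is the dish's axis, upright when level. Dish 51 mm across with a rounded raised rim: ridge 23.5 mm from the centre, 4 mm above the floor; the floor is clear out to 21 mm. On a top that is fully home the floor is 134 mm and the rim 138 mm above the pump's underside
- pump_b: same as pump_a. All four pumps: a push down on the top is resisted with 5 N before it moves and then 0.8 N more per mm; full stroke 10 mm (13 N); it springs back up when let go; 7 mm down (10 to 11 N) it squirts
- dish_b (a point): same for pump_b. All four tops: one that is home does not tilt, also when its rim is pressed; its pump only sinks straight down, from 5 N on
- pump_c: same as pump_a
- dish_c (a point): same for pump_c. The loose top, whichever it is: level and 3 to 4 mm higher than home at rest, free on its stem; under less than 1 N on one side of its rim it tilts 20 to 25 degrees, that side sinking to 3 mm or more below a home rim, then it is as stiff as the others; let go, it levels itself
- pump_d: same as pump_a
- dish_d (a point): same for pump_d. Seating the loose top, whichever it is: pressing its rim does not do it; push the dish floor straight down at its centre with about 20 N: the pump gives its 10 mm stroke, then the top slides 3 to 4 mm down onto its stem (14 N) and stays; its dish floor is then 124 mm above the pump's underside until let go
- polish_1_mid (a point): bystander: polish bottle, 31 mm across, 78 mm tall, loose; point at its middle, 39 mm up
- polish_2_mid (a point): bystander: second polish bottle of the same size, loose; point at its middle, 39 mm up
- buffer_mid (a point): bystander: buffer block 25 x 95 (its y) x 25 mm, loose; point at its middle

How it is judged (in metres and radians):
On the way:
1. the loose top has been pressed on its rim so that it rocks (tilts more than 0.12 rad) (angle between dish_b's own z axis and vertical above 0.12 rad), for 0.1 s.
At the end, for the whole second after the job is handed in: all four tops are home and level: each dish floor 134 mm above its pump's underside within 1.5 mm, tilt under 0.05 rad; all four pumps upright, still, within 20 mm of where they stood (z of dish_a in the frame of pump_a between 0.1325 and 0.1355 m and angle between each of dish_a, dish_b, dish_c, dish_d, pump_a, pump_b, pump_c, pump_d's own z axis and vertical below 0.05 rad and z of dish_b in the frame of pump_b between 0.1325 and 0.1355 m and z of dish_c in the frame of pump_c between 0.1325 and 0.1355 m and z of dish_d in the frame of pump_d between 0.1325 and 0.1355 m and distance of each of pump_a, pump_b, pump_c, pump_d from where it was at the start of the episode below 0.02 m and linear speed of each of pump_a, pump_b, pump_c, pump_d below 0.02 m/s); the robot touches nothing.
It fails at once if a good pump was pushed down more than 7 mm and squirted (z of dish_a in the frame of pump_a below 0.127 m or z of dish_c in the frame of pump_c below 0.127 m or z of dish_d in the frame of pump_d below 0.127 m).
It fails at once if a pump was lifted more than 10 mm (height (world z) of any of pump_a, pump_b, pump_c, pump_d above 0.016 m).
It fails at once if a pump was tipped more than 0.2 rad or pushed more than 20 mm (angle between any of pump_a, pump_b, pump_c, pump_d's own z axis and vertical above 0.2 rad or distance of any of pump_a, pump_b, pump_c, pump_d from where it was at the start of the episode above 0.02 m).
It fails at once if a top was pulled up (more than 8 mm above its home height) (z of dish_a in the frame of pump_a above 0.142 m or z of dish_b in the frame of pump_b above 0.142 m or z of dish_c in the frame of pump_c above 0.142 m or z of dish_d in the frame of pump_d above 0.142 m).
It fails at once if a bystander (polish bottles, buffer) was moved more than 10 mm (distance of any of polish_1_mid, polish_2_mid, buffer_mid from where it was at the start of the episode above 0.01 m).
It also fails if it takes over 51 s, if anything falls off the work surface, if the arm or the gripper's body presses on something with over 40 N, if the wrist force passes 120 N, or if a joint passes its speed limit or range.

ROBOT

A 6-joint arm with a two-finger parallel gripper is mounted at the origin on the work surface. World frame = base frame: x ahead of the robot, y to its left, z up, the work surface at z = 0. Lengths are in mm, angles in degrees, forces in N, time in s.
With the tool pointing down it reaches from about 325 to 775 mm from the base axis. Payload 5.5 kg.
Tool frame: the origin (TCP) lies at the very end of the fingers, on their centre line; the grasp point (between the pads) lies robot.tcp_to_grasp behind it (robot.tcp_to_grasp is the distance from the TCP to the grasp point, in mm); z points along the fingers, y is the direction in which the jaws open and shut (so a half turn about z gives the same grasp; the last joint's range is limited). The gripper opens to 85 mm and grips with 20 to 120 N. Pads are 22 mm wide; open, the fingers measure 114 mm over their backs; the gripper's body (76 mm by 85 mm) begins 54 mm behind the grasp point. The pads swing forward as they close: fully open they stand 13 mm farther back than shut.
Start: joints at [-68.509, 5.22, 70.514, -0, 104.267, -3.249], TCP at [251.105, -544.943, 231.275] pointing down, gripper open.
Joint ranges: [-164.24, 164.24], [-49.07, 125.15], [9.68, 141.18], [-86.29, 266.29], [3.28, 154.24], [-151.56, 151.56]. Speed limits (degrees/s): [147.25, 147.25, 172.46, 180, 180, 180].

INTERFACE

Orientations are given as [roll, pitch, yaw] about the fixed x, y, z axes, in that order (R = Rz(yaw) Ry(pitch) Rx(roll)).
In Python, from cell import robot gives the robot as it stands.
- The arm moves only by the tool servo_tool, never from a script. Its argument "increments" is text: rows parted by semicolons, each of 7 numbers parted by spaces: the shift along the world's x, y, z in cm, then the turn, a rotation vector about the world's x, y, z in degrees, then the closure, from 0 (fully open) to 1 (shut). In form: tx ty tz ax ay az gripper; .... A call has 1 to 12 rows; each row is the pose to reach, as a shift and turn from the pose commanded when the call began; what a row does not reach only later rows make up. A row lasts 1/12 s, in which the tool goes at most 41.7 mm and 7.16 degrees, less where a joint would pass 70% of its speed; a pose out of reach is approached as far as the arm can. A call with a gripper value outside its range is refused whole. The fingers move at their own pace and stop on an object; "newtons" is the grip in N (left out, the last holds). Time passes only in rows, so rows that repeat a pose let the fingers close. It gives the time, the measured TCP pose, the force and the opening at its end, in the units of the state.
- robot.sense(): the state, without advancing time (a new reading comes with each control period).
- robot.capture(name): name is "scene" or "top" or "wrist"; returns a dict with "frame" (480x640x3 uint8, red, green, blue), "mtx" (3x3 intrinsics, pixels), "xyz" and "rotation" of the camera in the world. Camera axes: x right, y down, z forward; pixel columns grow to the right and rows downward; lengths in mm; the calibration is good to about 2 mm. A picture is of the moment at which its call begins. There is no depth.
- robot.hand_in(): hands the job in, once; it reports no verdict.
The state is a dict: "clock": time; "qpos": joint angles; "dq": joint speeds; "joint_efforts": joint torques, N m; "ee_pos": TCP position; "ee_rot": TCP orientation; "force": force on the tool from outside, world axes, zero at the start; "ft_torque": the same for the moment, N m; "grip_width": finger opening in mm.
Only numpy, scipy, OpenCV 4.12 (cv2) and the standard library are available. Lean on these libraries where they do the work, as an engineer would, in place of code of your own. Each camera call takes 0.05 s, during which the arm holds its last target. There are 200 camera calls.

## Working session

There is one attempt and no reset: what is moved stays moved. The work goes in short steps, Python scripts to look and compute and a tool call to move; the robot and the scene stay as the last step left them, time stands still between calls to the robot, and variables do not carry over. Pictures are saved under pics/ and viewed, about 8 in all and at most 12, crops included, and the job is handed in when it is done.

Besides the shell and the picture viewer there is one more tool, called as name(argument=value, ...) on one line, values as JSON. servo_tool: Moves the arm, as the interface text tells. Its arguments: {"type":"object","properties":{"increments":{"type":"string"},"newtons":{"type":"number"}},"required":["increments"]}

```bash
mkdir -p pics
python3 - <<'E'
from cell import robot
import cv2,numpy as np,pickle
s=robot.sense();print({k:s[k] for k in('clock','ee_pos','ee_rot','force','grip_width')},robot.tcp_to_grasp)
d={}
for n in('scene','top'):
    c=robot.capture(n);d[n]=c;cv2.imwrite(f'pics/{n}0.png',c['frame'][...,::-1]);print(n,c['mtx'],c['xyz'],c['rotation'])
pickle.dump(d,open('d.pkl','wb'))
E
```

```text
{'clock': 0.0, 'ee_pos': array([ 250.99303364, -544.66717446,  230.15445158]), 'ee_rot': array([-1.79887612e+02, -6.12749750e-03,  2.47404384e+01]), 'force': array([-0.17970965,  0.43223426, -0.54316696]), 'grip_width': 85.31426687495832} 18.700000000000003
scene [[562.7894547    0.         321.32225085]
 [  0.         562.7894547  242.11404373]
 [  0.           0.           1.        ]] [1195.05427534   12.58370813  619.83537768] [-1.28610208e+02  8.39567284e-02  8.56199439e+01]
top [[602.84306808   0.         319.4494306 ]
 [  0.         602.84306808 242.88665602]
 [  0.           0.           1.        ]] [ 405.74658763   41.11148546 1093.02882624] [-170.33523672    0.68060003  -90.54372743]
```

View pics/top0.png

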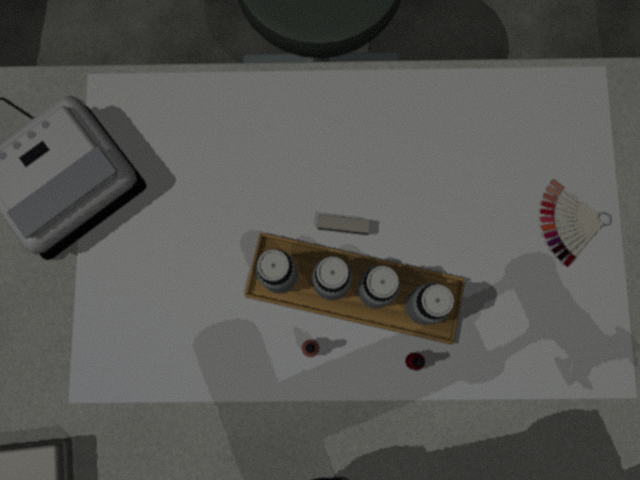

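View pics/scene0.png

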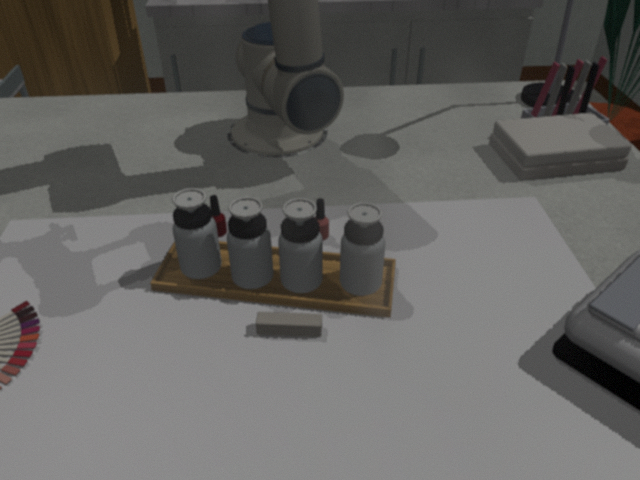

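The top view shows the four dished tops at about (273,264), (332,272), (382,281) and (437,300). The buffer is at (343,223) and the polish bottles are at (311,347) and (415,361). In the scene view the tops are at about (189,199), (246,208), (300,210) and (365,214).

```bash
cat > h.py <<'E'
import cv2,numpy as np,pickle
from scipy.spatial.transform import Rotation as R
def ray(c,u,v):
    d=np.linalg.solve(c['mtx'],[u,v,1.]);return R.from_euler('xyz',c['rotation'],degrees=True).as_matrix()@d
def plane(c,u,v,z):
    d=ray(c,u,v);return c['xyz']+d*(z-c['xyz'][2])/d[2]
def proj(c,p):
    q=c['mtx']@R.from_euler('xyz',c['rotation'],degrees=True).as_matrix().T@(np.asarray(p,float)-c['xyz']);return q[:2]/q[2]
def tri(c1,p1,c2,p2):
    a,b=ray(c1,*p1),ray(c2,*p2)
    t=np.linalg.lstsq(np.c_[a,-b],c2['xyz']-c1['xyz'],rcond=None)[0]
    x,y=c1['xyz']+a*t[0],c2['xyz']+b*t[1];return (x+y)/2,np.linalg.norm(x-y)
E
python3 - <<'E'
from h import *
d=pickle.load(open('d.pkl','rb'))
g={'top':[(273,264),(332,272),(382,281),(437,300)],'scene':[(189,199),(246,208),(300,210),(365,214)]}
res={};rows=[]
for n in g:
    im=cv2.cvtColor(d[n]['frame'],cv2.COLOR_RGB2GRAY);out=[];r=24
    for u,v in g[n]:
        k=6;cr=im[v-r:v+r,u-r:u+r];b=cv2.resize(cr,None,fx=k,fy=k,interpolation=cv2.INTER_CUBIC)
        b=cv2.normalize(b,None,0,255,cv2.NORM_MINMAX)
        t,m=cv2.threshold(b,0,255,cv2.THRESH_OTSU)
        cs,_=cv2.findContours(m,cv2.RETR_EXTERNAL,cv2.CHAIN_APPROX_NONE)
        c=min(cs,key=lambda c:-cv2.pointPolygonTest(c,(r*k,r*k),True))
        e=cv2.fitEllipse(cv2.convexHull(c));o=cv2.cvtColor(b,cv2.COLOR_GRAY2BGR)
        cv2.ellipse(o,e,(0,0,255),1);out.append(o[:, :])
        res.setdefault(n,[]).append(((e[0][0]+.5)/k-.5+u-r,(e[0][1]+.5)/k-.5+v-r))
        print(n,np.round(res[n][-1],1),np.round(np.array(e[1])/k,1))
    rows.append(cv2.resize(np.hstack(out),(800,200)))
cv2.imwrite('pics/crop.png',np.vstack(rows))
for a,b in zip(res['top'],res['scene'][::1]): print(np.round(plane(d['top'],*a,144),1), np.round(plane(d['scene'],*b,144),1))
for a,b in zip(res['top'],res['scene'][::-1]): print(tri(d['top'],a,d['scene'],b))
for n,u,v,z in(('buf',343,223,12),('p1',311,347,78),('p2',415,361,78)):print(n,plane(d['top'],u,v,z))
E
```

```text
top [272.4 264.6] [31.1 31.5]
top [331.9 272. ] [31.7 31.9]
top [382.3 281.4] [31.6 31.9]
top [437.4 300. ] [31.8 32.5]
scene [178.4 204.4] [30.6 79.6]
scene [246.5 203.1] [ 51.7 101.6]
scene [292.6 203.5] [49.4 72.5]Traceback (most recent call last):
  File "<stdin>", line 13, in <module>
cv2.error: OpenCV(4.12.0) /io/opencv/modules/imgproc/src/shapedescr.cpp:361: error: (-201:Incorrect size of input array) There should be at least 5 points to fit the ellipse in function 'fitEllipseNoDirect'
```

Run:
```python
from h import *
d=pickle.load(open('d.pkl','rb'));T=d['top'];S=d['scene']
P=[plane(T,u,v,143) for u,v in[(272.4,264.6),(331.9,272.),(382.3,281.4),(437.4,300.)]]
for p in P: print(p.round(1),proj(S,p).round(1))
print([np.linalg.norm(P[i+1]-P[i]).round(1) for i in range(3)])
# tray corners on wall top
for u,v in((261,234),(467,277),(456,342),(246,297)):print('tray',plane(T,u,v,18).round(0))
for n,u,v,z in(('buf',343,223,20),('p1',311,347,78),('p2',415,361,78)):print(n,plane(T,u,v,z).round(0))
im=S['frame'][180:240,160:400,::-1];cv2.imwrite('pics/sc.png',cv2.convertScaleAbs(cv2.resize(im,(800,200),interpolation=cv2.INTER_CUBIC),alpha=1.3))
```

```text
[533.5 126.  143. ] [364.8 211.6]
[520.6  31.6 143. ] [299.6 209.4]
[504.8 -47.8 143. ] [245.4 205.7]
[ 474.6 -133.4  143. ] [189.  196.8]
[np.float64(95.3), np.float64(81.0), np.float64(90.8)]
tray [607. 158.  18.]
tray [ 524. -211.   18.]
tray [ 410. -186.   18.]
tray [493. 184.  18.]
buf [625.   9.  20.]
p1 [404.  67.  78.]
p2 [ 379. -104.   78.]
```

View pics/sc.png

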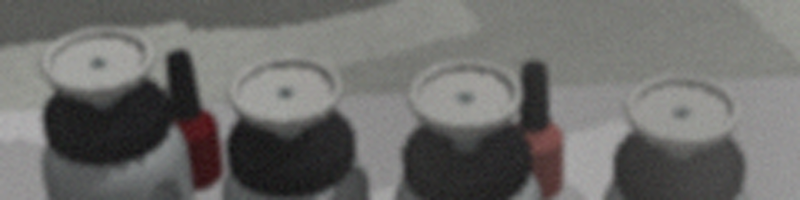

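The dimples in the scene view are at about (189.2,198.7), (245.4,207.4), (299.3,209.2) and (364.4,213.4). Against the positions predicted from the top view, the third from the left, near world (520,32), sits about 2 px (about 3.5 mm) too high. I suspect that one and will test it first. Next: shut the fingers and go above its robot-side rim.

servo_tool(increments="2 4 0 0 0 -5 1;4 8 0 0 0 -10 1;5 12 0 0 0 -15 1;6.5 15.6 0 0 0 -20 1;8 19.2 0 0 0 -25 1;9.5 22.8 0 0 0 -30 1;11 26.4 0 0 0 -37.5 1;12.5 30 0 0 0 -37.5 1;14 33.6 0 0 0 -37.5 1;15.5 37.2 0 0 0 -37.5 1;17 40.8 0 0 0 -37.5 1;18.5 44.4 0 0 0 -37.5 1")

```text
clock: 1.1
ee_pos: [436.3, -99.0, 231.1]
ee_rot: [180.0, 0.0, -12.8]
force: [2.0, -0.3, 0.2]
grip_width: -0.1
```

servo_tool(increments="1.5 3.6 0 0 0 0 1;3 7.2 0 0 0 0 1;4.5 10.8 -1 0 0 0 1;5.6 13.9 -2 0 0 0 1;5.6 13.9 -3 0 0 0 1;5.6 13.9 -3 0 0 0 1;5.6 13.9 -3 0 0 0 1;5.6 13.9 -3 0 0 0 1")

```text
clock: 1.77
ee_pos: [492.0, 37.1, 201.8]
ee_rot: [180.0, -0.0, -12.8]
force: [0.9, -0.7, 0.4]
grip_width: 0.0
```

Run:
```python
from h import *
from cell import robot
s=robot.sense();print({k:s[k] for k in('clock','ee_pos','ee_rot','force','grip_width')})
c=robot.capture('wrist');cv2.imwrite('pics/w1.png',c['frame'][...,::-1]);pickle.dump(c,open('w1.pkl','wb'));print(c['xyz'],c['rotation'])
for p in([533.5,126,140],[520.2,31.6,143.5],[504.8,-47.8,140],[474.6,-133,140]):print(proj(c,p).round(1))
```

```text
{'clock': 1.7667, 'ee_pos': array([491.98165894,  37.05729774, 201.7781106 ]), 'ee_rot': array([ 1.79978377e+02, -2.41335144e-02, -1.28339651e+01]), 'force': array([ 0.86672469, -0.71938515,  0.36176893]), 'grip_width': 0.023937897945928755}
[566.37112715  20.6555853  344.35207951] [ 1.62588921e+02  5.86542782e-02 -1.02815945e+02]
[149.7 224.7]
[323.2 212. ]
[473.2 205.8]
[635.3 224.8]
```

View pics/w1.png

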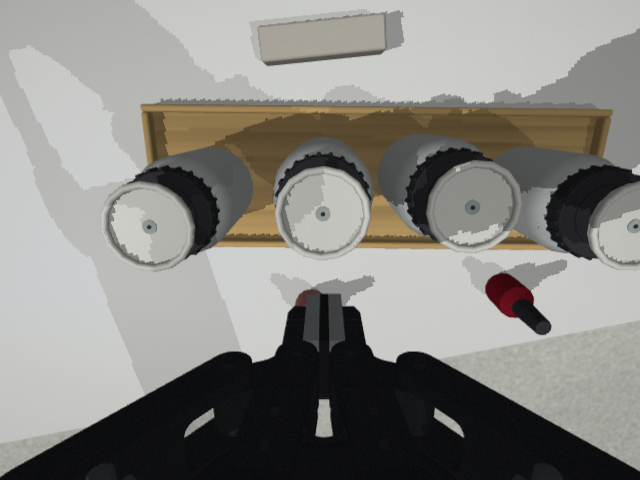

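In the wrist view the dish centres are at (149,227), (322,214), (473,208) and (635,227), within 2 px (about 1 mm) of prediction. The shut fingertip hangs at (325,300), just off the robot-side rim of the suspect. Now a light press.

servo_tool(increments="0 0 -2.5 0 0 0 1;0 0 -4.5 0 0 0 1;0 0 -5 0 0 0 1;0 0 -5.2 0 0 0 1;0 0 -5.3 0 0 0 1;0 0 -5.4 0 0 0 1;0 0 -5.5 0 0 0 1;0 0 -5.6 0 0 0 1;0 0 -5.7 0 0 0 1;0 0 -5.7 0 0 0 1")

```text
clock: 2.65
ee_pos: [492.2, 38.1, 144.5]
ee_rot: [-180.0, -0.0, -12.8]
force: [0.4, 0.7, 0.1]
grip_width: -0.1
```

servo_tool(increments="0 0 -0.1 0 0 0 1;0 0 -0.2 0 0 0 1;0 0 -0.2 0 0 0 1;0 0 -0.2 0 0 0 1")

```text
clock: 2.98
ee_pos: [492.1, 38.1, 142.2]
ee_rot: [180.0, 0.0, -12.8]
force: [0.9, 0.8, -0.7]
grip_width: -0.0
```

Run:
```python
from h import *
from cell import robot
s=robot.sense();print({k:s[k] for k in('clock','ee_pos','force')})
c=robot.capture('wrist')['frame'][100:340,200:580];t=robot.capture('scene')['frame'][170:310,240:400]
a=cv2.resize(c,(480,300));b=cv2.resize(t,(320,300));cv2.imwrite('pics/p1.png',np.hstack([a,b])[...,::-1])
```

```text
{'clock': 2.9833, 'ee_pos': array([492.06804361,  38.08949829, 142.15259228]), 'force': array([ 0.94130837,  0.80922659, -0.65548807])}
```

View pics/p1.png

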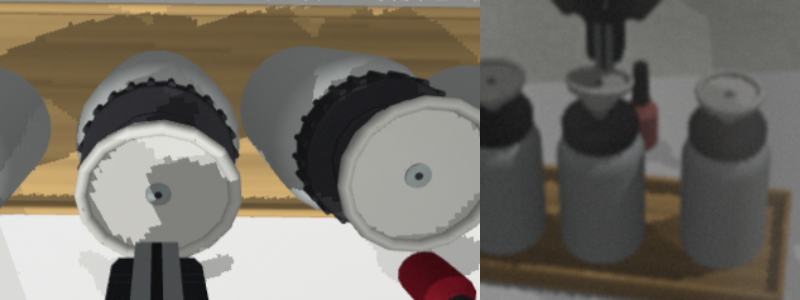

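The fingertip is on the rim at the left picture's (155,245). In the scene crop the top is clearly tipped away from the camera, with under 1 N of force where a good rim would already give over 6 N. I'll go a little deeper to be sure of the tilt and hold it.

servo_tool(increments="0 0 -0.1 0 0 0 1;0 0 -0.2 0 0 0 1;0 0 -0.2 0 0 0 1;0 0 -0.2 0 0 0 1;0 0 -0.2 0 0 0 1")

```text
clock: 3.5
ee_pos: [492.1, 38.1, 140.3]
ee_rot: [-180.0, -0.0, -12.8]
force: [0.1, 0.0, 0.8]
grip_width: -0.1
```

Run:
```python
from h import *
from cell import robot
s=robot.sense();print({k:s[k] for k in('clock','ee_pos','force')})
t=robot.capture('scene')['frame'][170:310,230:400]
cv2.imwrite('pics/p2.png',cv2.resize(t,None,fx=4,fy=4,interpolation=2)[...,::-1])
```

```text
{'clock': 3.5, 'ee_pos': array([492.11474667,  38.05956607, 140.27626944]), 'force': array([1.16553675e-01, 2.28733449e-04, 8.44433049e-01])}
```

View pics/p2.png

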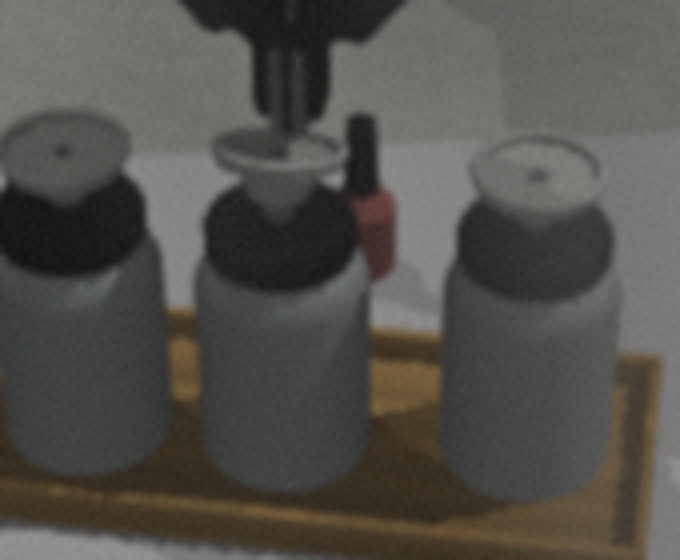

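The suspect top, at (280,150), is strongly tilted while its neighbours stay level, so this is the loose one. I'll lift off, centre over the dish and let it level itself.

servo_tool(increments="0 0 0.3 0 0 0 1;0 0 0.8 0 0 0 1;0 0 2.5 0 0 0 1;1 -0.2 3 0 0 0 1;2 -0.5 3 0 0 0 1;2.7 -0.6 3 0 0 0 1;2.7 -0.6 3 0 0 0 1;2.7 -0.6 2 0 0 0 1;2.7 -0.6 2 0 0 0 1;2.7 -0.6 2 0 0 0 1;2.7 -0.6 2 0 0 0 1;2.7 -0.6 2 0 0 0 1")

```text
clock: 4.55
ee_pos: [518.9, 32.2, 160.3]
ee_rot: [-180.0, 0.0, -12.8]
force: [-0.4, -0.4, 0.5]
grip_width: -0.1
```

Run:
```python
from h import *
from cell import robot
s=robot.sense();print({k:s[k] for k in('clock','ee_pos','force')})
c=robot.capture('wrist');print([proj(c,p).round(1) for p in([519.5,31.8,143.5],[s['ee_pos'][0],s['ee_pos'][1],143.5])])
t=robot.capture('scene')['frame'][170:310,230:400]
a=cv2.resize(c['frame'][100:380,180:460],(400,400));b=cv2.resize(t,(400,329));b=np.vstack([b,np.zeros((71,400,3),np.uint8)])
cv2.imwrite('pics/p3.png',np.hstack([a,b])[...,::-1])
```

```text
{'clock': 4.55, 'ee_pos': array([518.86711244,  32.16074015, 160.30282241]), 'force': array([-0.41720745, -0.39771795,  0.54674705])}
[array([325.6, 293.6]), array([325.1, 295. ])]
```

View pics/p3.png

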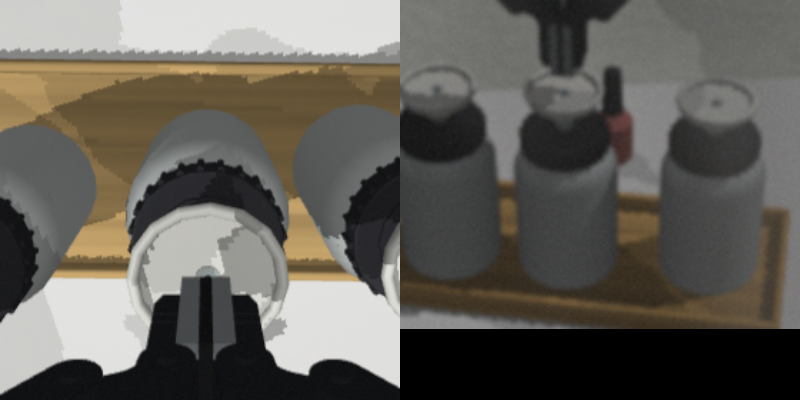

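The top has levelled, its dimple is at left-picture (208,271), and the fingertip is over its centre. Pressing down.

servo_tool(increments="0 0 -0.8 0 0 0 1;0 0 -1.3 0 0 0 1;0 0 -1.6 0 0 0 1;0 0 -1.7 0 0 0 1;0 0 -1.8 0 0 0 1;0 0 -1.9 0 0 0 1;0 0 -2 0 0 0 1;0 0 -2.1 0 0 0 1;0 0 -2.2 0 0 0 1;0 0 -2.3 0 0 0 1;0 0 -2.4 0 0 0 1;0 0 -2.4 0 0 0 1")

```text
clock: 5.65
ee_pos: [519.5, 32.1, 138.0]
ee_rot: [-180.0, -0.1, -12.8]
force: [-2.9, -0.0, 8.5]
grip_width: 0.0
```

servo_tool(increments="0 0 -0.1 0 0 0 1;0 0 -0.2 0 0 0 1;0 0 -0.3 0 0 0 1;0 0 -0.4 0 0 0 1;0 0 -0.5 0 0 0 1;0 0 -0.6 0 0 0 1;0 0 -0.7 0 0 0 1;0 0 -0.7 0 0 0 1;0 0 -0.7 0 0 0 1")

```text
clock: 6.4
ee_pos: [519.9, 32.1, 132.5]
ee_rot: [-180.0, -0.2, -12.8]
force: [-4.0, 0.3, 12.3]
grip_width: -0.2
```

servo_tool(increments="0 0 -0.1 0 0 0 1;0 0 -0.2 0 0 0 1;0 0 -0.3 0 0 0 1;0 0 -0.35 0 0 0 1;0 0 -0.4 0 0 0 1;0 0 -0.4 0 0 0 1;0 0 -0.4 0 0 0 1")

```text
clock: 6.98
ee_pos: [520.4, 32.1, 129.9]
ee_rot: [-179.9, -0.3, -12.8]
force: [-4.8, -0.4, 18.0]
grip_width: -0.2
```

servo_tool(increments="0 0 -0.1 0 0 0 1;0 0 -0.15 0 0 0 1;0 0 -0.2 0 0 0 1;0 0 -0.2 0 0 0 1;0 0 -0.2 0 0 0 1")

```text
clock: 7.4
ee_pos: [521.0, 32.1, 129.8]
ee_rot: [-179.9, -0.5, -12.8]
force: [-6.5, 0.1, 24.3]
grip_width: 0.1
```

It stops hard at 129.8 mm with 24 N, against an expected 130, so the top is seated. I'll let up slowly, straight up.

servo_tool(increments="-0.05 0 0.3 0 0 0 1;-0.05 0 0.6 0 0 0 1;-0.05 0 0.8 0 0 0 1;-0.05 0 1.0 0 0 0 1;-0.05 0 1.2 0 0 0 1;-0.05 0 1.4 0 0 0 1;-0.05 0 1.6 0 0 0 1;-0.05 0 2 0 0 0 1;-0.05 0 3 0 0 0 1;-0.05 0 6 0 0 0 1;-0.05 0 9 0 0 0 1;-0.05 0 9 0 0 0 1")

```text
clock: 8.4
ee_pos: [520.5, 32.0, 220.6]
ee_rot: [-179.9, -0.6, -12.8]
force: [1.2, -0.1, 1.5]
grip_width: 0.0
```

servo_tool(increments="-3 -3 0 0 0 0 1;-6 -6 0 0 0 0 1;-9 -9 0 0 0 0 1;-12 -12 0 0 0 0 1;-12 -15 0 0 0 0 1;-12 -18 0 0 0 0 1;-12 -21 0 0 0 0 1;-12 -24 0 0 0 0 1;-12 -27 0 0 0 0 1;-12 -30 0 0 0 0 1;-12 -30 0 0 0 0 1;-12 -30 0 0 0 0 1")

```text
clock: 9.4
ee_pos: [398.2, -269.0, 213.0]
ee_rot: [-180.0, 0.1, -12.9]
force: [-0.2, 0.3, 0.8]
grip_width: -0.3
```

Run:
```python
from h import *
from cell import robot
s=robot.sense();print({k:s[k] for k in('clock','ee_pos','force')})
S=robot.capture('scene')['frame'];T=robot.capture('top')['frame']
d=pickle.load(open('d.pkl','rb'))
a=[cv2.resize(x[180:240,160:400],(800,200),interpolation=2) for x in(d['scene']['frame'],S)]
b=cv2.resize(T[200:380,230:500],(300,200));b0=cv2.resize(d['top']['frame'][200:380,230:500],(300,200))
cv2.imwrite('pics/end.png',np.vstack(a+[np.hstack([b0,b,np.zeros((200,200,3),np.uint8)])])[...,::-1])
# dimple positions before/after: darkest blurred pixel near dish centre
for n,f in(('before',d['scene']['frame']),('after',S)):
    g=cv2.cvtColor(f,cv2.COLOR_RGB2GRAY).astype(float);o=[]
    for u,v in((189,199),(245,207),(299,209.5),(364,213.5)):
        p=g[round(v)-4:round(v)+6,round(u)-5:round(u)+6];w=np.clip(np.median(p)-12-p,0,None);yy,xx=np.mgrid[:p.shape[0],:p.shape[1]]
        o.append((round((w*xx).sum()/w.sum()+round(u)-5,1),round((w*yy).sum()/w.sum()+round(v)-4,1)))
    print(n,o)
```

```text
{'clock': 9.4, 'ee_pos': array([ 398.2379701 , -268.97278705,  212.98059322]), 'force': array([-0.22771011,  0.29615617,  0.82521984])}
before [(np.float64(189.0), np.float64(198.6)), (np.float64(245.2), np.float64(207.5)), (np.float64(299.2), np.float64(208.9)), (np.float64(364.0), np.float64(213.5))]
after [(np.float64(189.1), np.float64(198.6)), (np.float64(245.5), np.float64(207.7)), (np.float64(299.0), np.float64(211.4)), (np.float64(363.9), np.float64(213.5))]
```

View pics/end.png

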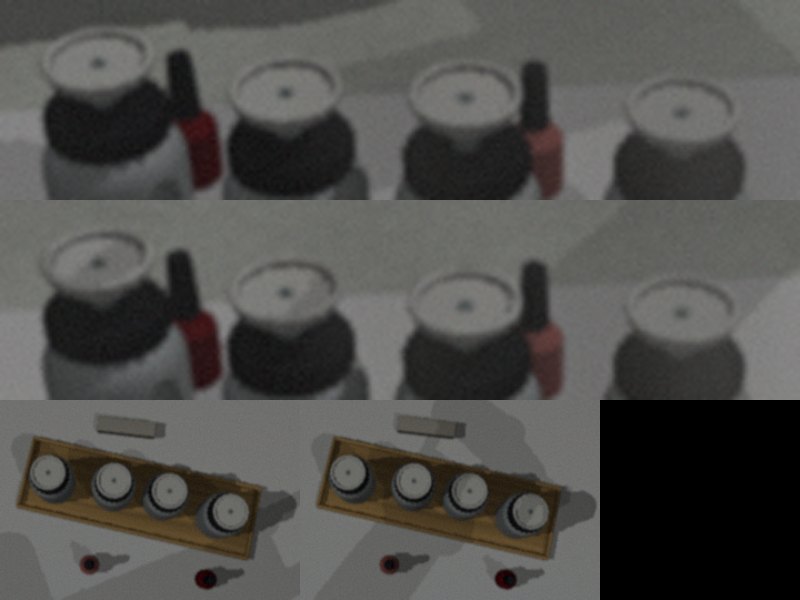

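The third top from the left now sits about 2.5 px (about 4 mm) lower and level. Everything else is unchanged, and the hand is clear.

```bash
python3 -c "
from cell import robot
print(robot.hand_in())"
```

```text
the job is handed in; nothing more can be done
None
```

I found the loose top, rocked it and pressed it fully home, then handed the job in at about 9.5 s on the robot's clock. No verdict was reported.

- **Finding it:** The first camera images showed one top about 3.5 mm high, third from the left in the scene view, near (520, 32) mm. I pressed its rim first and it tipped visibly under less than about 1 N. I did not press any of the other three.
- **Seating it:** I pressed the centre of its dish straight down until it stopped hard at 129.8 mm above the desk (130 expected), with 24 N. I then let up slowly and moved the hand away.
- **Last checks:** Comparing pictures before and after, that top sits about 2.5 px (about 4 mm) lower, level, and in line with where a home top should be. The other tops moved 0.3 px or less, and the tray, polish bottles and buffer look unmoved. The force reading was near zero with the hand clear.
- **One irregularity:** The final press also showed a sideways force of up to about 6 N, but no bottle shifted visibly.

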